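# Nest the open-fronted parts trays

### The arm

A 6-joint arm with a two-finger parallel gripper is mounted at the origin on a cart in front of the work surface, level with it; the furniture and walls round the work are solid. World frame = base frame: x ahead of the robot, y to its left, z up, the work surface at z = 0. Lengths are in m, angles in rad, forces in N, time in s.
With the tool pointing down it reaches from about 0.35 to 1 m from the base axis. Payload 7.1 kg.
Tool frame: the origin (TCP) lies between the finger pads; the fingertips stand 22 mm ahead of it and the grasp point (between the pads) lies 3 mm ahead of it; z points along the fingers, y is the line along which they close (so a half turn about z gives the same grasp; the last joint's range is limited). The gripper opens to 85 mm and grips with 20 to 120 N. Pads are 22 mm wide; open, the fingers measure 114 mm over their backs; the gripper's body (76 mm by 85 mm) begins 54 mm behind the grasp point. The pads swing forward as they close: fully open they stand 13 mm farther back than shut.
Start: joints at [-1.365, 0.423, 1.63, -0, 1.089, -0.019], TCP at [0.139, -0.609, 0.253] pointing down, gripper open.
Joint ranges: [-3, 3], [-0.9, 2.11], [0.09, 2.58], [-1.31, 4.45], [0.11, 2.69], [-2.54, 2.54]. Speed limits (rad/s): [2.39, 2.39, 3.01, 3.14, 3.14, 3.14].

### API

Orientations are given as a rotation vector (axis times angle).
In Python, from rig import manip gives the robot as it stands. The module is installed in compiled form; this text tells all that it offers. Calls block until the motion is done:
- manip.move_to(position, orientation): joint-space move of the TCP to a pose.
- manip.servo_line(position, orientation=None, rate=0.15): straight line of the TCP; orientation=None keeps the orientation; rate is the mean speed in m/s.
- manip.set_joints(angles): joint-space move.
- manip.command_gripper(opening, f_grip=None): finger opening in m; f_grip is the grip in N (None keeps the last); returns when the fingers have stopped.
- manip.hold(seconds).
- manip.solve_ik(position, orientation): joint angles nearest the present ones, or None.
- manip.camera(name): name is "scene" or "side" or "wrist"; returns a dict with "image" (384x512x3 uint8, red, green, blue), "fx", "fy", "cx", "cy" (pixels), "k1" (the pictures are not rectified: a ray, as slopes to the right and down, at radius r is drawn at 1 + k1 r^2 times it, then the intrinsics apply), "cam_to_world" (4x4, takes a point from camera to world coordinates); the wrist camera has in their place "mount" (4x4, takes a point from camera to tool coordinates, whose origin is the TCP and whose axes are the flange's). Camera axes: x right, y down, z forward; pixel columns grow to the right and rows downward; lengths in m; the calibration is good to about 2 mm. A picture is of the moment at which its call begins: read the wrist's pose just before it. There is no depth.
A pose or a line that the arm cannot do raises manip.IKError and nothing moves.
- manip.sign_off(): hands the job in; it is judged then, once.
Readings, each from a call of its own:
- manip.get_time(): time.
- manip.get_joint_positions(): joint angles.
- manip.get_joint_vel(): joint speeds.
- manip.get_tau(): joint torques, N m.
- manip.get_position(): TCP position.
- manip.get_ee_rot(): TCP orientation.
- manip.get_contact_force(): force on the tool from outside, world axes, zero at the start.
- manip.get_torque(): the same for the moment, N m.
- manip.get_width(): finger opening in m.
- manip.get_grip_force(): force on a finger pad.
Only numpy, scipy, OpenCV 4.12 (cv2) and the standard library are available. Lean on these libraries where they do the work, as an engineer would, in place of code of your own. Each camera call takes 0.05 s, during which the arm holds its last target. There are 200 camera calls.

### The job

Put the three open-fronted metal parts trays away as a nest: take the nut out of the middle-sized tray and put it in the smallest one, then slide the middle-sized tray fully home into the largest (which is screwed to the bench) and the smallest, with the nut in it, fully home into the middle-sized one. Slide the trays along the bench without lifting them off it.

Things in the scene. Friction and masses are not known exactly. Their poses are not given: they have to be found in the camera images.
- large_tray: Largest tray, plain bare steel, fixed by side lugs (24 mm out, 10 high). Open top, no front wall: mouth at -x end, closed back at +x. Outside 170 long (x), 166 wide (y), 46 high; walls 4, floor 2, inside width 158. Underside slopes up 4.5 mm over its last 20 mm at the back; upright back corners cut 5 mm. Origin: centre of underside, z up; inner face of back wall at x=+81.
- medium_tray: Middle tray, same shape, loose, 0.4 kg; mouth at -x, no front wall, closed back at +x. Outside 150 long (x), 148 wide (y), 40 high; walls 4, floor 2, inside width 140; same back slope, which rides over a 2 mm floor edge. Origin: centre of underside; back wall's inner face at x=+71. Goes back first into the large tray; fully home its origin is at (6, 0, 2) mm in that tray's frame.
- small_tray: Smallest tray, same shape, loose, 0.3 kg; mouth at -x with a lip 10 high, 3 thick; closed back at +x. Outside 130 long (x), 130 wide (y), 34 high; walls 4, floor 2, inside width 122; same back slope. Origin: centre of underside; back wall's inner face at x=+61. Goes back first into the middle tray; fully home its origin is at (6, 0, 2) mm in that tray's frame.
- nut: Hexagon nut, plain bright steel, 30 mm across flats (along its x), 34 mm across corners (along y), 16 high, 65 g, lying flat on the floor of the middle-sized tray at the start. Origin: centre of its underside; z up.

How it is judged:
By the outcome, as a careful person would: the job done as asked, in the order asked, and still so for the second after the job is handed in, with the robot touching nothing.
It also fails if it takes over 72 s, if anything falls off the work surface, if the arm or the gripper's body presses on something with over 40 N, if the wrist force passes 120 N, or if a joint passes its speed limit or range.

## Working session

There is one attempt and no reset: what is moved stays moved. The work goes in short steps, each a Python script; the robot and the scene stay as the last script left them, time stands still between calls to the robot, and variables do not carry over. Pictures are saved under pics/ and viewed, at most 12 in all, crops included, and the job is handed in when it is done.

```bash
ls; mkdir -p pics; python3 - <<'E'
from rig import manip
import cv2,numpy as np
ims=[]
for n in("scene","side"):
    c=manip.camera(n); cv2.imwrite(f"pics/{n}_raw.png",c["image"][:,:,::-1])
    cv2.imwrite(f"pics/{n}0.png",cv2.resize(c["image"][:,:,::-1],(800,600),interpolation=cv2.INTER_CUBIC))
    print(n,c["fx"],c["fy"],c["cx"],c["cy"],c["k1"],np.round(c["cam_to_world"],4).tolist())
c=manip.camera("wrist");print({k:(np.round(v,4).tolist()) for k,v in c.items() if k!="image"})
print(manip.get_time(),manip.get_ee_rot(),manip.get_position())
E
```

```text
pics
scene 365.4280333666364 365.4280333666364 261.6196810069253 190.3348521790706 -0.03759145280988771 [[-0.8355, -0.2486, 0.49, 0.111], [-0.5494, 0.3637, -0.7522, 0.6876], [0.0088, -0.8977, -0.4405, 0.4332], [0.0, 0.0, 0.0, 1.0]]
side 454.1051627128195 454.1051627128195 254.05736564810314 185.69852368749176 0.06141091881215889 [[0.9673, -0.1226, 0.222, 0.2734], [-0.2523, -0.3751, 0.892, -1.1534], [-0.0261, -0.9188, -0.3937, 0.5398], [0.0, 0.0, 0.0, 1.0]]
{'fx': 265.3314, 'fy': 265.3314, 'cx': 252.961, 'cy': 195.4171, 'k1': 0.0049, 'mount': [[0.0017, -0.9525, -0.3045, 0.0796], [1.0, 0.0016, 0.0007, -0.0002], [-0.0002, -0.3045, 0.9525, -0.1192], [0.0, 0.0, 0.0, 1.0]]}
0.15 [-3.12062742e+00 -3.52296573e-01  1.64394053e-04] [ 0.13927941 -0.60889012  0.25273902]
```

View pics/scene0.png

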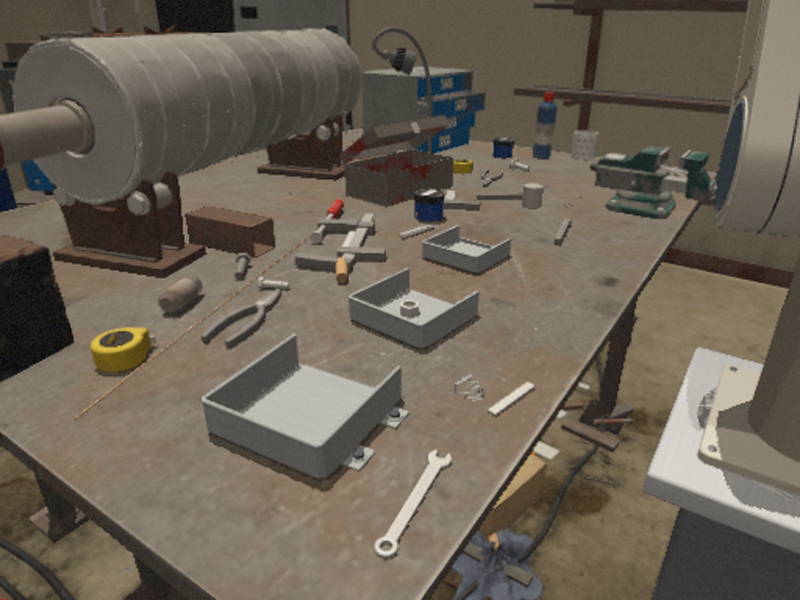

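View pics/side0.png

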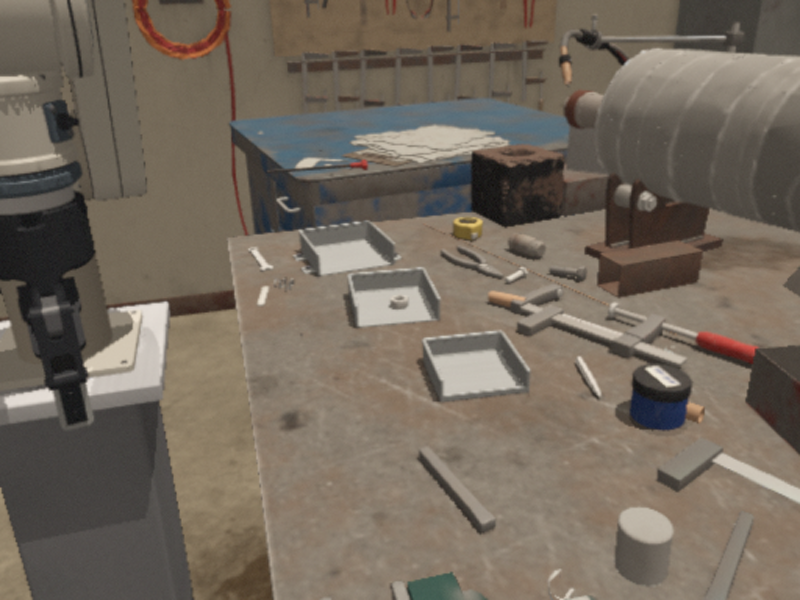

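The scene picture shows the mouths facing roughly -y. At 800 px scale, the large tray is near (305,410), the medium with the nut (409,307) near (413,310), and the small near (467,250). I'll fit rough poses from rim corners in the scene view, then refine with the wrist camera.

```bash
cat > h.py <<'E'
import numpy as np, cv2
from rig import manip
from scipy.spatial.transform import Rotation as R
from scipy.optimize import least_squares
def K(c): return np.array([[c["fx"],0,c["cx"]],[0,c["fy"],c["cy"]],[0,0,1]]), np.array([c["k1"],0,0,0,0.])
def shot(n):
    p,r=manip.get_position(),manip.get_ee_rot()
    c=manip.camera(n)
    if n=="wrist":
        T=np.eye(4);T[:3,:3]=R.from_rotvec(r).as_matrix();T[:3,3]=p
        c["cam_to_world"]=T@c["mount"]
    return c
def project(c,P):
    W=np.linalg.inv(c["cam_to_world"]);k,d=K(c)
    return cv2.projectPoints(np.asarray(P,float).reshape(-1,3),cv2.Rodrigues(W[:3,:3])[0],W[:3,3],k,d)[0][:,0]
def plane(c,uv,z):
    k,d=K(c);q=cv2.undistortPoints(np.asarray(uv,float).reshape(-1,1,2),k,d)[:,0]
    D=np.c_[q,np.ones(len(q))]@c["cam_to_world"][:3,:3].T;o=c["cam_to_world"][:3,3]
    return (o+D*((z-o[2])/D[:,2])[:,None])[:,:2]
def fit(obs,x0=None):
    """obs: list of (cam,uv,local xyz) -> x,y,yaw"""
    def f(p):
        out=[]
        for c,uv,L in obs:
            out.append(project(c,np.asarray(L)@R.from_euler('z',p[2]).as_matrix().T+[p[0],p[1],0])-uv)
        return np.concatenate(out).ravel()
    s=least_squares(f,x0 if x0 is not None else [.5,0,1.57]);return s.x,np.sqrt(np.mean(s.fun**2))
def tool(yaw): # tool down, tool x axis at world angle yaw
    return (R.from_euler('z',yaw)*R.from_euler('x',np.pi)).as_rotvec()
DIM=dict(L=(85,83,46),M=(75,74,40),S=(65,65,34))
E
python3 - <<'E'
from h import *
c=shot("scene");s=1/1.5625
def P(*a): return np.array(a)*s-0.2
def rim(k):
    a,b,h=np.array(DIM[k])/1000.
    return np.array([[-a,b,h],[-a,-b,h],[a-.003,b-.003,h],[a-.003,-b+.003,h]])
# scene cam looks -y: tray left(+y local) = world -x = right in image
for k,uv in dict(M=P((478,291),(408,270),(420,322),(349,293)),L=P((401,368),(296,338),(318,442),(206,400)),S=P((511,239),(455,227),(470,257),(423,240))).items():
    print(k,fit([(c,uv,rim(k))]))
print(plane(c,P((409,303)),.016))
print(manip.get_ee_rot(),R.from_rotvec(manip.get_ee_rot()).as_matrix().round(2).tolist())
E
```

```text
M (array([ 0.55312887, -0.0029751 ,  1.45398188]), np.float64(0.8968236368463256))
L (array([0.51783875, 0.28500985, 1.65555735]), np.float64(1.3246101319858499))
S (array([ 0.60744313, -0.27469979,  1.44166205]), np.float64(1.0425831892862532))
[[ 0.5645899  -0.00857971]]
[-3.12080377e+00 -3.52250673e-01  1.56133140e-04] [[0.97, 0.22, -0.0], [0.22, -0.97, 0.0], [0.0, -0.0, -1.0]]
```

```bash
python3 - <<'E'
from h import *
import pickle
cs=[]
for i,p in enumerate([(.62,-.14,.25),(.58,.14,.25)]):
    manip.move_to(p,tool(0.)); c=shot("wrist"); cs.append(c)
    cv2.imwrite(f"pics/w{i}.png",cv2.resize(c["image"][:,:,::-1],(800,600),interpolation=cv2.INTER_CUBIC))
pickle.dump(cs,open("cs.pkl","wb"))
print(manip.get_time(),manip.get_position(),manip.get_joint_positions())
E
```

```text
3.7833 [0.58051109 0.1387511  0.25002532] [ 2.14835801e-01  3.85822104e-01  1.69685963e+00 -3.94768219e-04
  1.05871736e+00  1.78719875e+00]
```

View pics/w0.png

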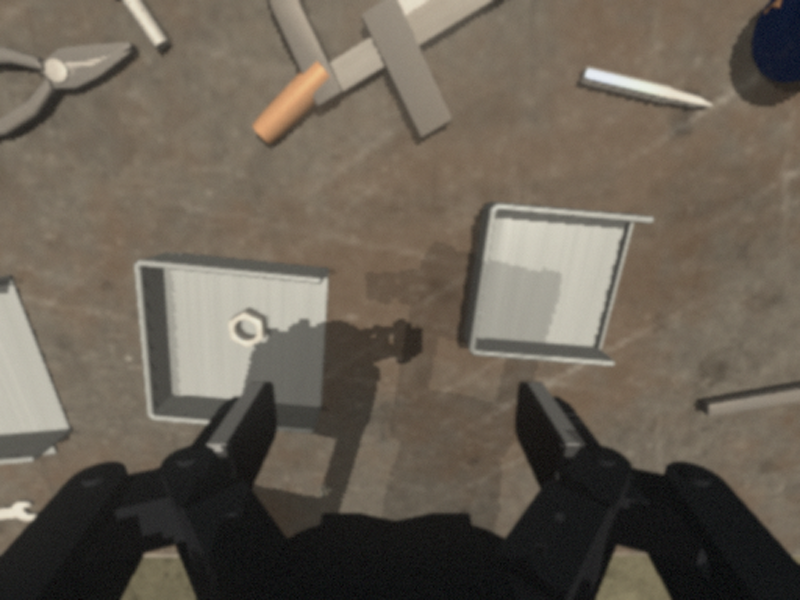

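View pics/w1.png

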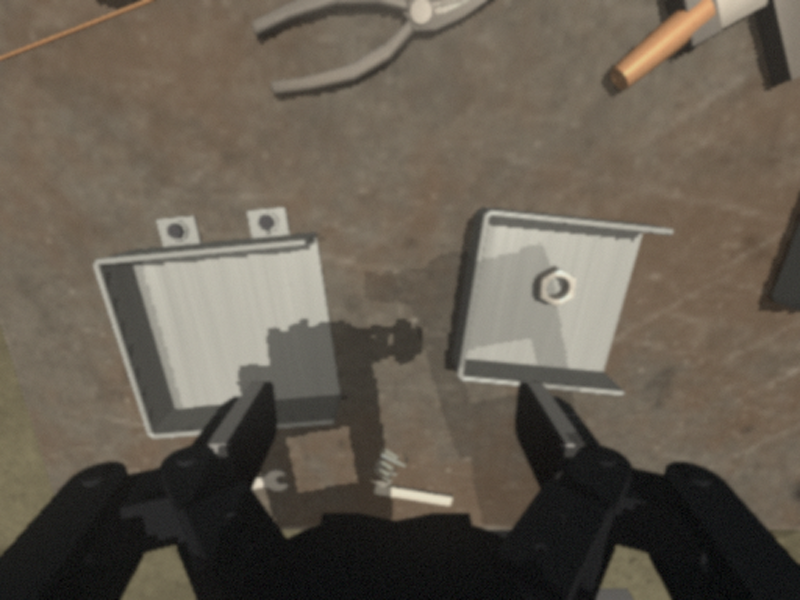

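```bash
cat > f1.py <<'E'
from h import *
import pickle
cs=pickle.load(open("cs.pkl","rb"));s=1/1.5625
def P(*a): return (np.array(a)+.5)*s-.5
def rim(k,i):
    a,b,h=np.array(DIM[k])/1000.;e=.002
    return np.array([[a-e,b-e,h],[a-e,-b+e,h],[-a,-b,h],[-a,b,h]])[i]
A=dict(L=[(1,P((151,436),(96,262),(317,237)),[0,1,2])],
 M=[(1,P((461,378),(487,212),(672,231),(622,393)),[0,1,2,3]),(0,P((151,417),(137,264),(329,270)),[0,1,2])],
 S=[(0,P((473,352),(492,207),(653,218),(613,362)),[0,1,2,3])])
E
python3 - <<'E'
from f1 import *
F={}
for k,o in A.items():
    F[k]=fit([(cs[i],uv,rim(k,ix)) for i,uv,ix in o]);print(k,F[k][0].round(4),F[k][1].round(2))
    if k=='M':
        for t in o: print(fit([(cs[t[0]],t[1],rim(k,t[2]))])[0].round(4))
print(plane(cs[0],P((246,328)),.018),plane(cs[1],P((556,287)),.018))
tiles=[]
for i,k in((1,'L'),(1,'M'),(0,'M'),(0,'S')):
    p=F[k][0];a,b,h=np.array(DIM[k])/1000
    loc=np.array([[-a,b,h],[a-.005,b,h],[a,b-.005,h],[a,-b+.005,h],[a-.005,-b,h],[-a,-b,h]])
    uv=project(cs[i],loc@R.from_euler('z',p[2]).as_matrix().T+[p[0],p[1],0])
    c=uv.mean(0).astype(int)-[80,60];M=np.float32([[2.5,0,-2.5*c[0]],[0,2.5,-2.5*c[1]]])
    im=cv2.warpAffine(cs[i]["image"][:,:,::-1].copy(),M,(400,300),flags=cv2.INTER_CUBIC)
    cv2.polylines(im,[((uv-c)*2.5*16).astype(int)],False,(0,0,255),1,cv2.LINE_AA,4)
    print(c);tiles.append(im)
cv2.imwrite("pics/fit.png",np.vstack([np.hstack(tiles[:2]),np.hstack(tiles[2:])]))
E
```

```text
L [0.5209 0.2831 1.6526] 2.17
M [0.5525 0.0018 1.4737] 2.02
[0.552  0.0033 1.47  ]
[ 5.541e-01 -8.000e-04  1.486e+00]
S [ 0.6068 -0.2748  1.4964] 0.92
[[ 0.5657072  -0.00528626]] [[ 0.56498473 -0.00120353]]
[ 43 158]
[261 132]
[ 49 160]
[260 121]
```

View pics/fit.png

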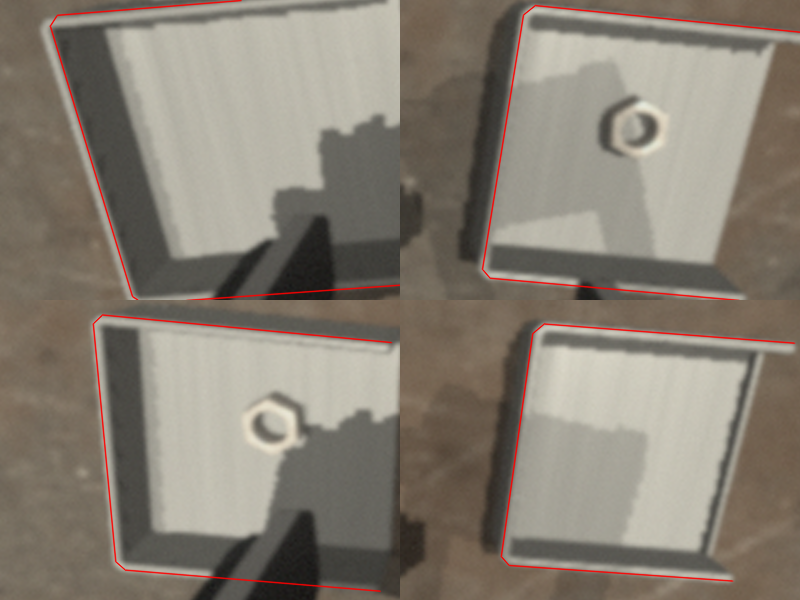

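```bash
python3 - <<'E'
from f1 import *
t=[]
for i in (0,1):
    u,v=project(cs[i],[.5653,-.0033,.018])[0];M=np.float32([[12,0,-12*u+200],[0,12,-12*v+200]])
    t.append(cv2.warpAffine(cs[i]["image"][:,:,::-1].copy(),M,(400,400),flags=cv2.INTER_CUBIC));print(u,v)
cv2.imwrite("pics/nut.png",np.hstack(t))
E
```

```text
155.88416505398362 210.0090684327413
357.2207666857155 183.27864075551074
```

View pics/nut.png

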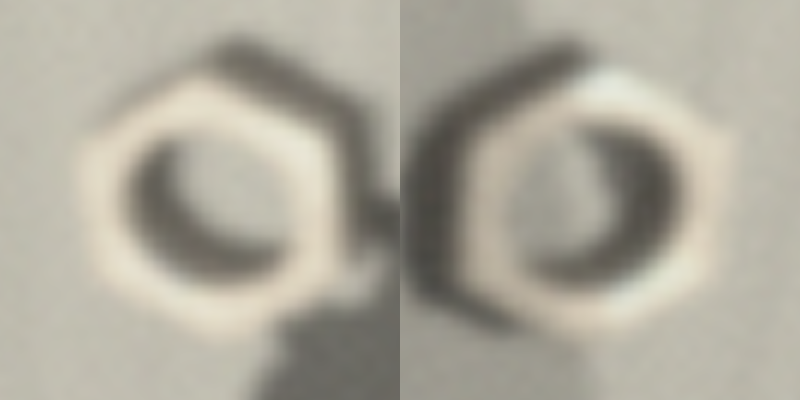

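The nut's corners run up/down in the image (world x) and its flats face ±y, so I'll grip it with yaw near 0.

```bash
cat >> h.py <<'E'
PL=np.array([.5205,.2845,1.6535]);PM=np.array([.5525,.001,1.474]);PS=np.array([.6068,-.2735,1.496])
def at(p,x,y=0.): return p[:2]+np.array([np.cos(p[2])*x-np.sin(p[2])*y,np.sin(p[2])*x+np.cos(p[2])*y])
def st(tag=""): print(tag,round(manip.get_time(),2),np.round(manip.get_position(),4),"F",np.round(manip.get_contact_force(),1),"w",round(manip.get_width(),4),"g",round(manip.get_grip_force(),1))
E
python3 - <<'E'
from h import *
n=(.5648,-.0035); st("start")
manip.move_to((*n,.08),tool(0.)); manip.command_gripper(.05)
manip.servo_line((*n,.028)); st("down")
manip.command_gripper(.02,40); st("closed")
manip.servo_line((*n,.10),rate=.2); st("up")
if manip.get_width()>.026:
    q=at(PS,-.015)
    manip.move_to((*q,.10),tool(0.)); manip.servo_line((*q,.029),rate=.12); st("place")
    manip.command_gripper(.046); st("open")
    manip.servo_line((*q,.10),rate=.25)
    manip.move_to((.60,-.12,.22),tool(-0.08)); c=shot("wrist")
    cv2.imwrite("pics/w2.png",cv2.resize(c["image"][:,:,::-1],(800,600),interpolation=cv2.INTER_CUBIC))
    st()
    import pickle; pickle.dump(c,open("c2.pkl","wb"))
E
```

```text
start 3.78 [0.5805 0.1388 0.25  ] F [-0.   0.3 -0.8] w 0.0854 g 0.0
down 5.62 [ 0.5646 -0.0035  0.0278] F [-0.  -0.2  0.1] w 0.0501 g 0.0
closed 5.93 [ 0.5656 -0.0036  0.0292] F [-1.3 -0.8  7. ] w 0.029 g 39.9
up 6.44 [ 0.5647 -0.0035  0.1   ] F [-0.8  0.2 -0.5] w 0.0288 g 39.5
place 8.29 [ 0.6057 -0.2878  0.0286] F [ 0.2  0.9 -0.1] w 0.0285 g 40.7
open 8.6 [ 0.6058 -0.2885  0.029 ] F [ 0.2 -0.8 -0. ] w 0.0462 g 0.0
 9.93 [ 0.5994 -0.1209  0.2184] F [ 1.2 -0.3 -0.9] w 0.046 g 0.0
```

View pics/w2.png

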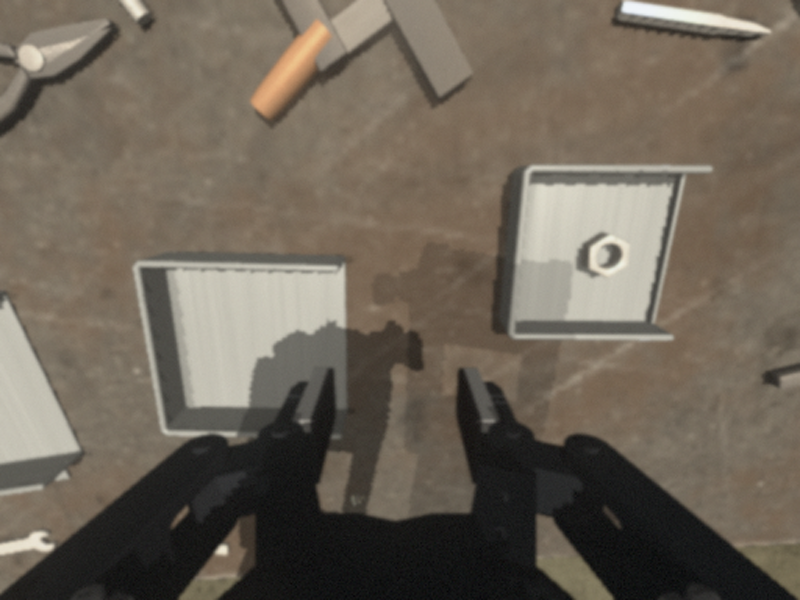

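The nut lies flat in the small tray at (607,255). Next I grip the medium tray's back wall and slide it to the large mouth, aligned.

```bash
cat >> h.py <<'E'
def grab_align(P0,T,xw,zt=.042):
    """grip back wall (local x=xw) of tray at P0, slide tray to pose T"""
    a=at(P0,xw); o=tool(P0[2]-np.pi/2)
    manip.move_to((*a,.11),o); manip.command_gripper(.046); manip.servo_line((*a,zt),rate=.2); st("low")
    manip.command_gripper(.0,40); st("grip")
    w=manip.get_width()
    if not .002<w<.008: return False
    manip.servo_line((*at(T,xw),zt),tool(T[2]-np.pi/2),rate=.1); st("slid")
    manip.command_gripper(.046); manip.servo_line((*at(T,xw),.12),rate=.25); return True
E
python3 - <<'E'
from h import *
import pickle
T=np.r_[at(PL,-.152),PL[2]]
if grab_align(PM,T,.073):
    manip.move_to((T[0]+.07,T[1]+.08,.21),tool(PL[2]-np.pi/2)); c=shot("wrist"); pickle.dump(c,open("c3.pkl","wb")); st()
    print(manip.get_joint_positions())
    im=cv2.resize(c["image"][:,:,::-1],(800,600),interpolation=cv2.INTER_CUBIC)
    for p,k in((PL,'L'),(T,'M')):
        a,b,h=np.array(DIM[k])/1000
        loc=np.array([[-a,b,h],[a-.005,b,h],[a,b-.005,h],[a,-b+.005,h],[a-.005,-b,h],[-a,-b,h]])
        uv=project(c,loc@R.from_euler('z',p[2]).as_matrix().T+[p[0],p[1],0])
        cv2.polylines(im,[((uv+.5)*1.5625*16-8).astype(int)],False,(0,0,255),1,cv2.LINE_AA,4)
    cv2.imwrite("pics/w3.png",im)
E
```

```text
low 11.54 [0.5597 0.0734 0.0421] F [0.5 1.  0.2] w 0.0458 g 0.0
grip 11.99 [0.5604 0.0738 0.0433] F [-0.9 -0.5  6. ] w 0.0035 g 41.5
slid 13.5 [0.5279 0.2059 0.0433] F [-0.5 -2.   6.2] w 0.0027 g 41.4
 15.03 [0.6014 0.2125 0.2078] F [-0.4  0.1  0. ] w 0.046 g 0.0
[3.20922806e-01 4.94979224e-01 1.63016746e+00 7.34758179e-05
 1.02075830e+00 1.80912372e+00]
```

View pics/w3.png

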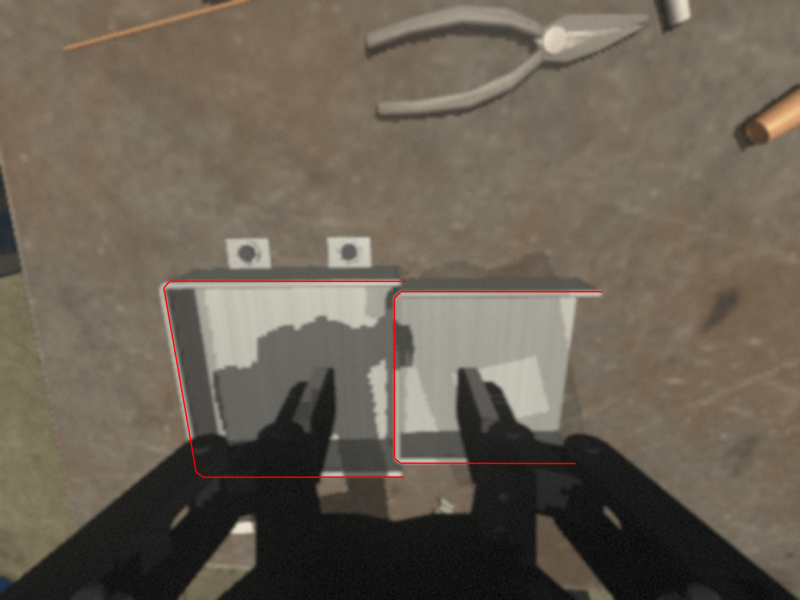

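Alignment is good: at the mouth the medium's side edges (y≈292 and 462) sit inside the large's (y≈283 and 475). Now I push it home with closed fingers against the inner back wall.

```bash
cat >> h.py <<'E'
def push_home(x_start,x_near,x_max,zt=.042,fmax=25,rate=.12):
    """x: expected finger-front positions in PL frame, TCP 14.5 mm behind"""
    o=tool(PL[2]-np.pi/2); g=lambda x: at(PL,x-.0145); d=np.array([np.cos(PL[2]),np.sin(PL[2])])
    manip.move_to((*g(x_start),.13),o); manip.command_gripper(0.,60)
    manip.servo_line((*g(x_start),zt),rate=.2); st("in")
    x=x_start
    while x<x_max:
        x=min(x+.03,x_near) if x<x_near-1e-6 else x+.0015
        manip.servo_line((*g(x),zt),rate=rate if x<=x_near else .03)
        f=-np.dot(manip.get_contact_force()[:2],d); r=(np.array(manip.get_position())[:2]-PL[:2])@d+.0145
        print(round(x,4),"act",round(r,4),"f",round(f,1),"Fz",round(manip.get_contact_force()[2],1))
        if f>fmax: break
    manip.servo_line((*g(x-.02),zt),rate=.1); manip.servo_line((*g(x-.02),.13),rate=.25); st("out")
E
python3 - <<'E'
from h import *
import pickle
push_home(-.152+.071-.012,.072,.085)
p=at(PL,-.05); manip.move_to((p[0]+.07,p[1],.21),tool(PL[2]-np.pi/2)); c=shot("wrist"); pickle.dump(c,open("c4.pkl","wb")); st()
cv2.imwrite("pics/w4.png",cv2.resize(c["image"][:,:,::-1],(800,600),interpolation=cv2.INTER_CUBIC))
E
```

```text
in 16.66 [0.5296 0.1774 0.0422] F [-0.4  0.1  0.2] w 0.0 g 0.0
-0.063 act -0.0623 f 0.7 Fz 0.4
-0.033 act -0.0328 f -0.8 Fz -0.2
-0.003 act -0.0028 f 0.4 Fz 0.9
0.027 act 0.0272 f -0.4 Fz 0.7
0.057 act 0.0571 f 0.1 Fz 1.0
0.072 act 0.072 f 0.1 Fz -0.4
0.0735 act 0.0731 f 0.7 Fz -0.4
0.075 act 0.0746 f 3.1 Fz 0.6
0.0765 act 0.0766 f 1.7 Fz -0.2
0.078 act 0.0782 f 2.0 Fz -0.2
0.0795 act 0.0796 f 2.9 Fz -1.0
0.081 act 0.0805 f 5.2 Fz 0.4
0.0825 act 0.0806 f 12.0 Fz 2.4
0.084 act 0.0808 f 18.9 Fz 5.5
0.0855 act 0.0809 f 25.8 Fz 7.0
out 22.03 [0.5166 0.3363 0.1312] F [ 0.1  0.7 -0.3] w -0.0003 g 0.0
 22.73 [0.5928 0.2352 0.2079] F [-0.1  0.8 -0.2] w 0.0003 g 0.0
```

View pics/w4.png

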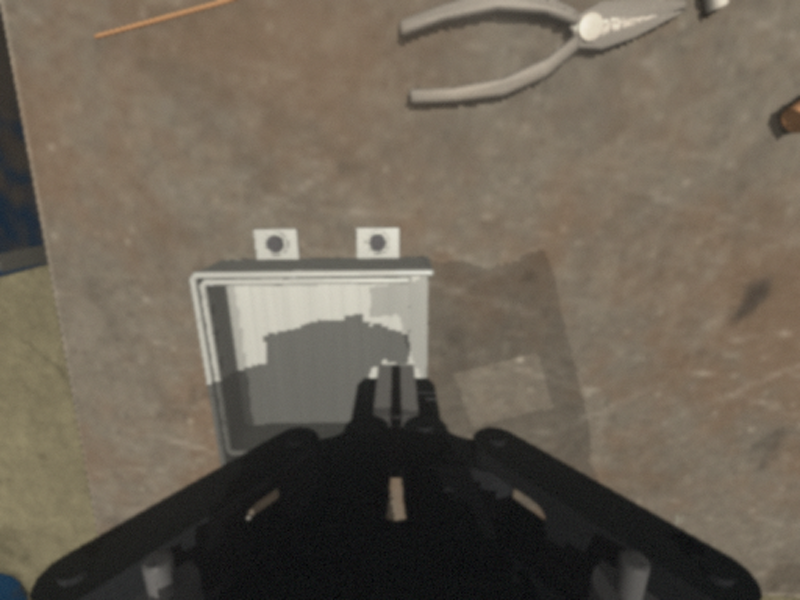

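```bash
python3 - <<'E'
from h import *
import pickle
c=pickle.load(open("c4.pkl","rb"))
for x in (-.04,.0,.04):
    L=lambda y,h:np.r_[at(PL,x,y),h]
    q=project(c,[L(-.083,.046),L(-.079,.046),L(-.074,.042),L(-.070,.042)])
    u=int(round(q[1,0])); print(u,q[:,1].round(1),"rows 168..:",c["image"][168:188,u].mean(1).round().astype(int))
E
```

```text
239 [173.1 176.7 180.2 183.7] rows 168..: [ 92  93  92  99 126 167 194 189 167 160 191 212 195 180 190 189 178 172
 172 172]
202 [173.1 176.7 180.2 183.7] rows 168..: [ 94  93  92  97 118 155 190 201 181 159 175 192 188 178 182 193 201 203
 201 201]
165 [173.  176.6 180.1 183.6] rows 168..: [ 94  90  93  95 103 133 169 192 184 166 159 180 192 181 177 190 201 200
 202 201]
```

The medium tray is home. The hard stop came at 25 N with the walls parallel, and it sits about 2.5 mm off centre laterally. The small tray is next, aimed at the medium's centreline.

```bash
python3 - <<'E'
from h import *
import pickle
T=np.r_[at(PL,-.141,-.0025),PL[2]]
if grab_align(PS,T,.063):
    manip.move_to((T[0]+.08,T[1]+.06,.21),tool(PL[2]-np.pi/2)); c=shot("wrist"); pickle.dump(c,open("c5.pkl","wb")); st()
    im=cv2.resize(c["image"][:,:,::-1],(800,600),interpolation=cv2.INTER_CUBIC)
    a,b,h=np.array(DIM['S'])/1000
    loc=np.array([[-a,b,h],[a-.005,b,h],[a,b-.005,h],[a,-b+.005,h],[a-.005,-b,h],[-a,-b,h]])
    uv=project(c,loc@R.from_euler('z',T[2]).as_matrix().T+[T[0],T[1],0])
    cv2.polylines(im,[((uv+.5)*1.5625*16-8).astype(int)],False,(0,0,255),1,cv2.LINE_AA,4)
    cv2.imwrite("pics/w5.png",im)
E
```

```text
low 25.4 [ 0.6115 -0.2107  0.0419] F [-0.2  0.3 -0.1] w 0.0463 g 0.0
grip 25.86 [ 0.6123 -0.2111  0.0435] F [-1.3 -1.   7. ] w 0.0031 g 41.5
slid 30.27 [0.5304 0.2064 0.0432] F [ 1.4 -6.4  9.4] w 0.003 g 41.8
 31.82 [0.6127 0.2037 0.2075] F [-0.1  0.1 -0. ] w 0.0462 g 0.0
```

View pics/w5.png

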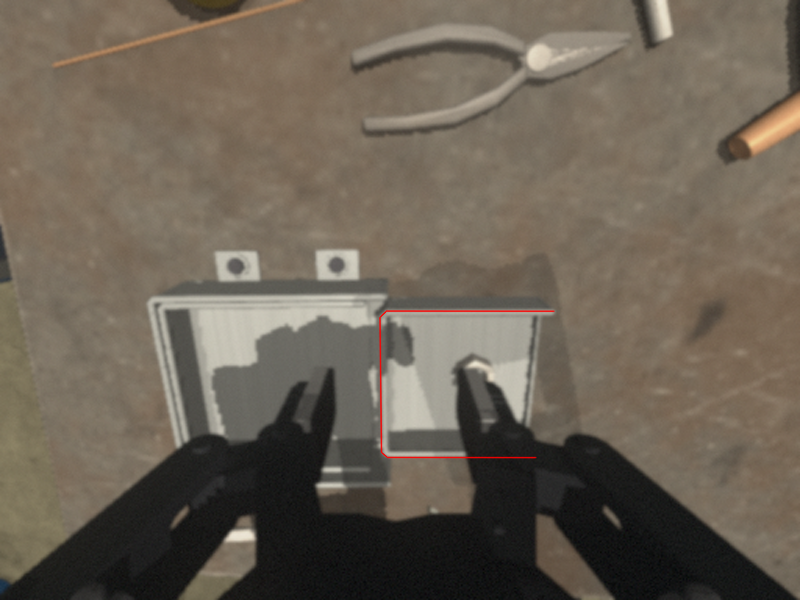

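```bash
python3 - <<'E'
from h import *
import pickle
c=pickle.load(open("c5.pkl","rb"));I=c["image"].mean(2).round().astype(int)
L=lambda x,y,h:np.r_[at(PL,x,y),h]
for x,ys,h in((-.06,(-.079,-.074,-.070,.070,.074),.042),(-.045,(-.074,-.070,.07,.074),.042),(-.10,(-.0675,-.0635,.0585,.0625),.034),(-.12,(-.0675,-.0635,.0585,.0625),.034)):
    q=project(c,[L(x,y,h) for y in ys]);u=int(round(q[1,0]))
    print(x,u,q[:,1].round(1));print("  188:",I[188:206,u]);print("  284:",I[284:312,u])
E
```

```text
-0.06 228 [191.1 195.4 198.7 301.2 303.7]
  188: [141 166 171 154 137 155 171 163 161 181 193 193 194 195 196 194 192 193]
  284: [ 68  66  64  65  65  65  67  65  62  65  65  64  67  66  76  93 103  94
  77  70  63  65  63  67  79  92 101  93]
-0.045 215 [195.4 198.7 301.2 303.7]
  188: [142 179 199 181 161 177 196 187 176 188 196 198 196 198 197 196 192 173]
  284: [ 79  82  81  83  84  83  85  84  83  84  82  83  82  89 115 162 190 177
 132  92  85  85  83  94 124 168 193 179]
-0.1 263 [198.6 201.9 289.7 292.3]
  188: [ 93  90  88  87  87  85  84  87  91 103 132 158 167 159 151 158 164 164]
  284: [ 89  87  87  88 108 149 180 175 145 117 110 108 108 107 109 113 111 109
 108 109 108 106 108 107 107 107 107 108]
-0.12 280 [198.6 201.9 289.7 292.3]
  188: [ 96  95  90  86  88  84  86  88  88 102 132 158 167 153 147 158 164 165]
  284: [ 84  85  84  83  97 134 159 154 129 115 110 109 108 108 110 107 109 111
 108 109 111 108 107 106 108 108 108 106]
```

At the mouth the small tray is centred within 1 mm of the medium tray, so I push it home.

```bash
sed -i 's/g=lambda x: at(PL,x-.0145)/g=lambda x: at(PL,x-.0145,-.003)/' h.py; python3 - <<'E'
from h import *
push_home(-.141+.061-.012,.069,.083,zt=.043)
p=at(PL,-.02); manip.move_to((p[0]+.10,p[1]-.10,.23),tool(PL[2]-np.pi/2)); c=shot("wrist"); st()
L=lambda x,y,h:np.r_[at(PL,x,y),h]
u,v=project(c,L(0,0,.04))[0];M=np.float32([[3.5,0,-3.5*u+400],[0,3.5,-3.5*v+260]])
cv2.imwrite("pics/w6.png",cv2.warpAffine(c["image"][:,:,::-1].copy(),M,(800,560),flags=cv2.INTER_CUBIC))
for n,x,h in(("Lback",.086,.046),("Mback",.0825,.042),("Sback",.0785,.038),("Smouth",-.0515,.014)): print(n,(project(c,L(x,-.02,h))[0]-[u,v])*3.5+[400,260])
E
```

```text
in 33.45 [0.5326 0.1787 0.0432] F [0.2 0.4 0.1] w -0.0003 g 0.0
-0.062 act -0.0614 f 0.4 Fz -0.5
-0.032 act -0.0318 f 0.1 Fz 0.4
-0.002 act -0.0018 f 0.0 Fz 0.3
0.028 act 0.0281 f -0.2 Fz 0.2
0.058 act 0.0582 f -0.2 Fz 0.0
0.069 act 0.0691 f -0.4 Fz 1.0
0.0705 act 0.0702 f 0.7 Fz 0.1
0.072 act 0.0718 f 2.3 Fz -0.2
0.0735 act 0.0736 f 2.1 Fz -0.2
0.075 act 0.0752 f 1.0 Fz -0.4
0.0765 act 0.0765 f 1.9 Fz 0.8
0.078 act 0.0767 f 9.4 Fz 1.5
0.0795 act 0.0769 f 15.0 Fz 4.2
0.081 act 0.0771 f 22.8 Fz 5.6
0.0825 act 0.0773 f 29.4 Fz 7.9
out 38.8 [0.5198 0.3337 0.1312] F [-0.1  0.3  0.2] w 0.0001 g 0.0
 39.73 [0.6208 0.1656 0.2284] F [-0.6 -1.  -0.1] w -0.0002 g 0.0
Lback [146.95867378 218.2405034 ]
Mback [163.44055371 213.2663269 ]
Sback [180.91985889 208.40612019]
Smouth [549.49792527 181.76470312]
```

View pics/w6.png

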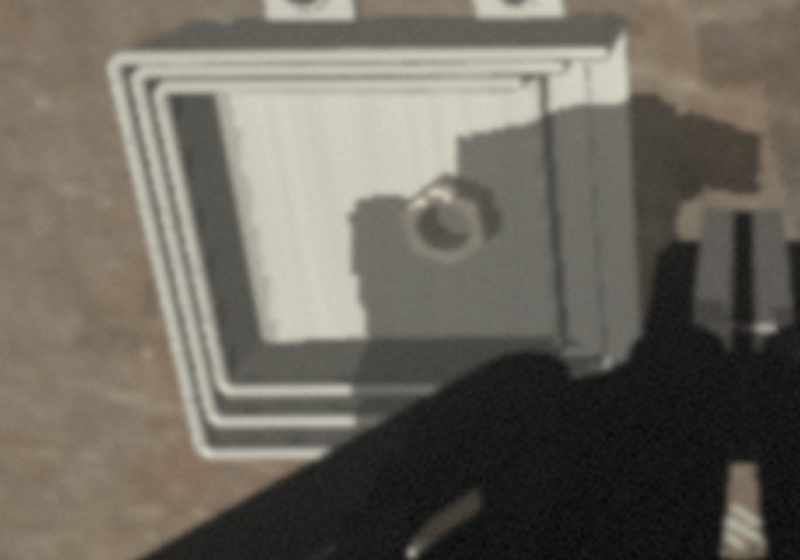

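The picture shows all three back rims stacked evenly at left (x≈115, 135, 158) and the nut flat in the small tray at (450,220). The two hard stops differ by exactly the 4 mm wall thickness, so both trays are home.

```bash
python3 -c "
from rig import manip
print(manip.sign_off())"
```

```text
the job is handed in; nothing more can be done
None
```

The job is handed in at about 40 s: the nut is in the smallest tray, the middle tray is fully home in the large one, and the smallest is fully home in the middle one, with the robot clear.

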